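# Change over the moulds on the oiling station

## Robot

A 7-joint arm with a two-finger parallel gripper is mounted at the origin on the work surface. World frame = base frame: x ahead of the robot, y to its left, z up, the work surface at z = 0. Lengths are in m, angles in rad, forces in N, time in s.
With the tool pointing down it reaches from about 0.35 to 0.9 m from the base axis. Payload 7.2 kg.
Tool frame: the origin (TCP) lies between the finger pads; the fingertips stand nose_length ahead of it and the grasp point (between the pads) lies 2 mm behind it (nose_length is the distance from the TCP to the fingertips, in m); z points along the fingers, y is the line along which they close (so a half turn about z gives the same grasp; the last joint's range is limited). The gripper opens to 85 mm and grips with 20 to 120 N. Pads are 22 mm wide; open, the fingers measure 114 mm over their backs; the gripper's body (76 mm by 85 mm) begins 54 mm behind the grasp point. The pads swing forward as they close: fully open they stand 13 mm farther back than shut.
Start: joints at [-0.068, 0.411, -0.013, 1.596, 0.006, 1.134, -0.082], TCP at [0.625, -0, 0.211] pointing down, gripper open.
Joint ranges: [-2.95, 2.95], [-0.29, 1.99], [-1.47, 1.44], [0.14, 2.54], [-1.03, 4.17], [0.13, 1.85], [-2.86, 2.86]. Speed limits (rad/s): [2.39, 2.39, 3.01, 3.01, 3.14, 3.14, 3.14].

## Interface

Orientations are given as a 3x3 rotation matrix whose columns are the frame's x, y, z axes.
In Python, from workcell import movep, move_l, goto_joints, command_gripper, dwell, inverse_kinematics, state, camera, PlanningError, sign_off, nose_length gives the robot as it stands. The module is installed in compiled form; this text tells all that it offers. Calls block until the motion is done:
- movep(position, orientation): joint-space move of the TCP to a pose.
- move_l(position, rotation=None, max_speed=0.15, until_force=None): straight line of the TCP; rotation=None keeps the orientation; max_speed is the mean speed in m/s. With until_force (N) it stops when the force on the tool has changed by that much, and returns True; else False.
- goto_joints(angles): joint-space move.
- command_gripper(opening): opening from 0.0 (shut) to 1.0 (fully open); the grip force is fixed at half the most; returns when the fingers have stopped.
- dwell(seconds).
- inverse_kinematics(position, orientation): joint angles nearest the present ones, or None.
- state(): the state.
- camera(name): name is "scene" or "side" or "wrist"; returns a dict with "frame" (420x560x3 uint8, blue, green, red), "fx", "fy", "cx", "cy" (pixels), "dist_coeffs" ([k1, k2, p1, p2, k3] as OpenCV has them; the pictures are not rectified), "rvec" (rotation vector, rad) and "tvec" (3), from world to camera coordinates, as OpenCV has them; the wrist camera has in their place "T_tool_cam" (4x4, takes a point from camera to tool coordinates, whose origin is the TCP and whose axes are the flange's). Camera axes: x right, y down, z forward; pixel columns grow to the right and rows downward; lengths in m; the calibration is good to about 2 mm. A picture is of the moment at which its call begins: read the wrist's pose just before it. There is no depth.
A pose or a line that the arm cannot do raises PlanningError and nothing moves.
- sign_off(): hands the job in; it is judged then, once.
The state is a dict: "t": time; "qpos": joint angles; "qd": joint speeds; "joint_torque": joint torques, N m; "eef_pos": TCP position; "tcp_rot": TCP orientation; "ft_force": force on the tool from outside, world axes, zero at the start; "ft_torque": the same for the moment, N m; "gripper_width": opening from 0.0 (shut) to 1.0 (fully open); "grasp_force": force on a finger pad.
Only numpy, scipy, OpenCV 4.12 (cv2) and the standard library are available. Lean on these libraries where they do the work, as an engineer would, in place of code of your own. Each camera call takes 0.05 s, during which the arm holds its last target. There are 200 camera calls.

## Task

Change over the baking moulds on the oiling station: take every worn black mould out of the white bed's pockets and drop it into the wire basket, and set every clean bright mould from the orange mat upright and fully down in a pocket of its own. Only when all of that is done, push the red lever over to its other end stop to start the oiling. Leave the bottle, the jar and the spatula where they are.

Things in the scene. Friction and masses are not known exactly. Their poses are not given: they have to be found in the camera images.
- bed: white loading bed of the mould-oiling station, a flat block 320 x 220 x 30 mm (its x by y by z), fixed on the counter; origin at the centre of its underside, z up, x towards the end that carries the lever
- bed_hole0 (a point): centre of the mouth of round pocket 0 in the bed, level with the bed's top (30 mm above the counter); pockets are 68 mm across and 20 mm deep with flat floors, in a square of two by two, 105 mm apart
- bed_hole1 (a point): centre of the mouth of round pocket 1 in the bed, level with the bed's top (30 mm above the counter); pockets are 68 mm across and 20 mm deep with flat floors, in a square of two by two, 105 mm apart
- bed_hole2 (a point): centre of the mouth of round pocket 2 in the bed, level with the bed's top (30 mm above the counter); pockets are 68 mm across and 20 mm deep with flat floors, in a square of two by two, 105 mm apart
- bed_hole3 (a point): centre of the mouth of round pocket 3 in the bed, level with the bed's top (30 mm above the counter); pockets are 68 mm across and 20 mm deep with flat floors, in a square of two by two, 105 mm apart
- worn1: worn, blackened (almost black) round metal mould, an open cup 60 mm across and 50 mm tall with 3 mm walls, about 90 g, which starts standing in a pocket of the bed and sticks 30 mm out of it; may be absent; origin at the centre of its underside, z up through its mouth
- worn2: worn, blackened (almost black) round metal mould, an open cup 60 mm across and 50 mm tall with 3 mm walls, about 90 g, which starts standing in a pocket of the bed and sticks 30 mm out of it; may be absent; origin at the centre of its underside, z up through its mouth
- worn3: worn, blackened (almost black) round metal mould, an open cup 60 mm across and 50 mm tall with 3 mm walls, about 90 g, which starts standing in a pocket of the bed and sticks 30 mm out of it; may be absent; origin at the centre of its underside, z up through its mouth
- worn4: worn, blackened (almost black) round metal mould, an open cup 60 mm across and 50 mm tall with 3 mm walls, about 90 g, which starts standing in a pocket of the bed and sticks 30 mm out of it; may be absent; origin at the centre of its underside, z up through its mouth
- clean1: clean, bright aluminium round mould of the same shape, an open cup 60 mm across and 50 mm tall with 3 mm walls, about 90 g, which starts upright on the orange mat; may be absent; origin at the centre of its underside, z up through its mouth
- clean2: clean, bright aluminium round mould of the same shape, an open cup 60 mm across and 50 mm tall with 3 mm walls, about 90 g, which starts upright on the orange mat; may be absent; origin at the centre of its underside, z up through its mouth
- clean3: clean, bright aluminium round mould of the same shape, an open cup 60 mm across and 50 mm tall with 3 mm walls, about 90 g, which starts upright on the orange mat; may be absent; origin at the centre of its underside, z up through its mouth
- clean4: clean, bright aluminium round mould of the same shape, an open cup 60 mm across and 50 mm tall with 3 mm walls, about 90 g, which starts upright on the orange mat; may be absent; origin at the centre of its underside, z up through its mouth
- mat: thin orange mat 270 x 250 x 3 mm, fixed on the counter, on which the clean moulds stand; origin at the centre of its underside
- basket: square wire reject basket, 230 x 230 mm and 100 mm tall, open at the top, wire walls about 5 mm thick, floor 4 mm thick, fixed on the counter; origin at the centre of its underside, z up. It is to the left or the right of the bed, the mat on the other side
- lever (a joint): angle of the red start lever on the bed's x end: 0 = leaning 0.5 rad to the bed's -y side, 1.0 = leaning 0.5 rad to the bed's +y side (the end stop); it stays where it is left
- lever_tip (a point): the free end of the red start lever, which moves along the bed's y
- oil_bottle: bystander: bottle with yellow cap, 60 mm across, 170 mm tall; origin at the centre of its underside
- jar: bystander: jar with green cap, 72 mm across, 90 mm tall; origin at the centre of its underside
- spatula: bystander: spatula lying flat on the counter, along its own x
There are look-alikes about, which are no part of the job. Leave any yellow look-alike of the clean4 alone. Leave any yellow look-alike of the worn1 alone.

How it is judged:
On the way, in this order (a step that is already met when the one before it is completed fails the run):
1. all worn moulds are in the wire basket and all clean moulds stand seated in pockets of the bed (x of worn1 in the frame of basket between -0.113 and 0.113 m and y of worn1 in the frame of basket between -0.113 and 0.113 m and z of each of worn1, worn2, worn3, worn4 in the frame of basket below 0.115 m and linear speed of each of worn1, worn2, worn3, worn4, clean1, clean2, clean3, clean4 below 0.05 m/s and x of worn2 in the frame of basket between -0.113 and 0.113 m and y of worn2 in the frame of basket between -0.113 and 0.113 m and x of worn3 in the frame of basket between -0.113 and 0.113 m and y of worn3 in the frame of basket between -0.113 and 0.113 m and x of worn4 in the frame of basket between -0.113 and 0.113 m and y of worn4 in the frame of basket between -0.113 and 0.113 m and ((horizontal distance between clean1 and bed_hole0 below 0.008 m and z of clean1 in the frame of bed_hole0 below -0.015 m) or (horizontal distance between clean1 and bed_hole1 below 0.008 m and z of clean1 in the frame of bed_hole1 below -0.015 m) or (horizontal distance between clean1 and bed_hole2 below 0.008 m and z of clean1 in the frame of bed_hole2 below -0.015 m) or (horizontal distance between clean1 and bed_hole3 below 0.008 m and z of clean1 in the frame of bed_hole3 below -0.015 m)) and angle between each of clean1, clean2, clean3, clean4's own z axis and vertical below 0.1 rad and ((horizontal distance between clean2 and bed_hole0 below 0.008 m and z of clean2 in the frame of bed_hole0 below -0.015 m) or (horizontal distance between clean2 and bed_hole1 below 0.008 m and z of clean2 in the frame of bed_hole1 below -0.015 m) or (horizontal distance between clean2 and bed_hole2 below 0.008 m and z of clean2 in the frame of bed_hole2 below -0.015 m) or (horizontal distance between clean2 and bed_hole3 below 0.008 m and z of clean2 in the frame of bed_hole3 below -0.015 m)) and ((horizontal distance between clean3 and bed_hole0 below 0.008 m and z of clean3 in the frame of bed_hole0 below -0.015 m) or (horizontal distance between clean3 and bed_hole1 below 0.008 m and z of clean3 in the frame of bed_hole1 below -0.015 m) or (horizontal distance between clean3 and bed_hole2 below 0.008 m and z of clean3 in the frame of bed_hole2 below -0.015 m) or (horizontal distance between clean3 and bed_hole3 below 0.008 m and z of clean3 in the frame of bed_hole3 below -0.015 m)) and ((horizontal distance between clean4 and bed_hole0 below 0.008 m and z of clean4 in the frame of bed_hole0 below -0.015 m) or (horizontal distance between clean4 and bed_hole1 below 0.008 m and z of clean4 in the frame of bed_hole1 below -0.015 m) or (horizontal distance between clean4 and bed_hole2 below 0.008 m and z of clean4 in the frame of bed_hole2 below -0.015 m) or (horizontal distance between clean4 and bed_hole3 below 0.008 m and z of clean4 in the frame of bed_hole3 below -0.015 m))), for 0.2 s.
2. then the red lever is pushed over to its other end (value of joint lever above 0.85 rad), for 0.2 s.
At the end, for the whole second after the job is handed in: Every worn mould lies inside the wire basket (its origin within the walls and under 115 mm above its underside), every clean mould stands upright (within 0.1 rad) in a pocket, within 8 mm of its centre and at least 15 mm below the bed's top, all at rest, and the lever is past 0.85 rad (all of step 1 and value of joint lever above 0.85 rad); the robot touches nothing.
It fails at once if a bystander (bottle, jar or spatula) is moved more than 40 mm (distance of any of oil_bottle, jar, spatula from where it was at the start of the episode above 0.04 m).
Of worn1, worn2, worn3, worn4 only 3 to 4 are there at a start; the rules pass over those that are not, and their reading is None.
Of clean1, clean2, clean3, clean4 only 3 to 4 are there at a start; the rules pass over those that are not, and their reading is None.
At some moment in a run one of clean1, clean2, clean3, clean4 may be knocked a few centimetres aside while the robot is not near it.
It also fails if it takes over 208 s, if anything falls off the work surface, if the arm or the gripper's body presses on something with over 40 N, if the wrist force passes 120 N, or if a joint passes its speed limit or range.

## Working session

There is one attempt and no reset: what is moved stays moved. The work goes in short steps, each a Python script; the robot and the scene stay as the last script left them, time stands still between calls to the robot, and variables do not carry over. Pictures are saved under pics/ and viewed, at most 14 in all, crops included, and the job is handed in when it is done.

```bash
mkdir -p pics; python3 - <<'E'
from workcell import *
import cv2,numpy as np
s=state();print(s['t'],s['eef_pos'],nose_length,s['gripper_width'])
for n in("scene","side"):
    c=camera(n);cv2.imwrite(f"pics/{n}0.png",c['frame']);print(n,c['fx'],c['dist_coeffs'],c['rvec'],c['tvec'])
c=camera("wrist");print(c['T_tool_cam'])
E
```

```text
0.0 [ 6.24472542e-01 -6.62662563e-05  2.09739825e-01] 0.017 1.002876992506858
scene 512.4671681420799 [0.06654625 0.         0.         0.         0.        ] [ 2.11191877  0.70845065 -0.34064755] [-0.4085559  -0.14530542  1.90414626]
side 545.8205789742456 [-0.08012055  0.          0.          0.          0.        ] [ 2.2171114  -0.55473342  0.24132871] [-0.56008401  0.19585673  1.5755    ]
[[ 1.20214323e-05 -9.54329996e-01 -2.98754511e-01  7.58376356e-02]
 [ 9.99999979e-01 -4.94864138e-05  1.98316005e-04 -8.20025684e-04]
 [-2.04043202e-04 -2.98754507e-01  9.54329976e-01 -1.64331116e-01]
 [ 0.00000000e+00  0.00000000e+00  0.00000000e+00  1.00000000e+00]]
```

View pics/scene0.png

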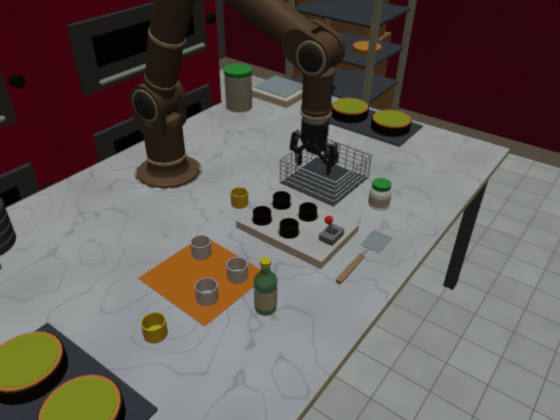

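View pics/side0.png

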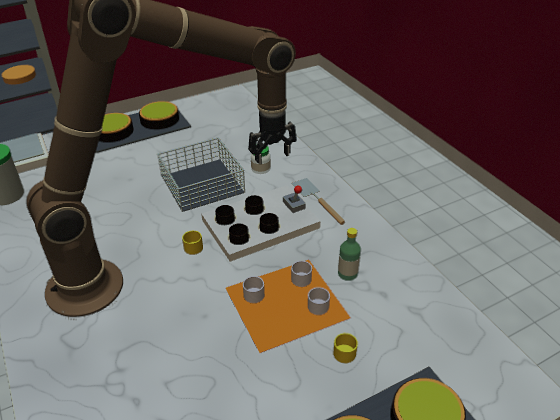

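Scene shows four black moulds in the bed (e.g. 262,215), three bright moulds on the mat (201,248; 237,270; 207,292), yellow look-alikes at (240,198) and (154,328), which I leave alone, the basket at (325,170) and the lever knob at (329,220). The side view agrees.

```bash
cat > h.py <<'E'
from workcell import *
import cv2,numpy as np
def grab(n):
    s=state(); c=camera(n)
    c['K']=np.array([[c['fx'],0,c['cx']],[0,c['fy'],c['cy']],[0,0,1.]]);c['d']=np.array(c['dist_coeffs'])
    if n=="wrist":
        T=np.eye(4);T[:3,:3]=s['tcp_rot'];T[:3,3]=s['eef_pos'];T=T@c['T_tool_cam']
        c['R'],c['o']=T[:3,:3],T[:3,3]
    else:
        R=cv2.Rodrigues(np.array(c['rvec'],float))[0];c['R']=R.T;c['o']=-R.T@np.array(c['tvec'])
    return c
def plane(c,px,z):
    p=cv2.undistortPoints(np.array(px,float).reshape(-1,1,2),c['K'],c['d']).reshape(-1,2)
    d=np.c_[p,np.ones(len(p))]@c['R'].T
    return c['o']+d*((z-c['o'][2])/d[:,2])[:,None]
def project(c,P):
    R=c['R'].T;P=np.array(P,float).reshape(-1,3)
    return cv2.projectPoints(P,cv2.Rodrigues(R)[0],-R@c['o'],c['K'],c['d'])[0].reshape(-1,2)
def down(yaw): # tool z down, closing axis y; tool x at angle yaw
    c,s=np.cos(yaw),np.sin(yaw);return np.array([[c,s,0],[s,-c,0],[0,0,-1.]])
def blobs(m,lo,hi):
    n,l,st,ce=cv2.connectedComponentsWithStats(m.astype(np.uint8))
    return [(ce[i],st[i],l==i) for i in range(1,n) if lo<st[i,4]<hi]
E
python3 - <<'E'
from h import *
np.set_printoptions(precision=3,suppress=True)
a=grab("scene");b=grab("side")
print(state()['tcp_rot'])
P=dict(w=[[262,215],[289,228],[308,212],[282,200]],c=[[201,248],[237,270],[207,292]],knob=[[329,220]],bask=[[282,150],[325,180]],bottle=[[265,300]],jar=[[380,195]],yel=[[240,198],[154,328]])
Q=dict(w=[[225,214],[239,233],[269,223],[254,205]],c=[[254,290],[318,300],[302,274]],knob=[[298,189]],yel=[[193,243],[345,348]])
for k in P: print(k,plane(a,P[k],dict(w=.045,c=.028,knob=.09).get(k,.03))[:,:2].tolist())
for k in Q: print(k,plane(b,Q[k],dict(w=.045,c=.028,knob=.09).get(k,.03))[:,:2].tolist())
for n,c in(("scene",a),("side",b)):
    hsv=cv2.cvtColor(c['frame'],cv2.COLOR_BGR2HSV)
    o=(hsv[...,0]>6)&(hsv[...,0]<20)&(hsv[...,1]>190)&(hsv[...,2]>120)
    for ce,st,m in blobs(o,2000,90000):
        cn=cv2.findContours(m.astype(np.uint8),0,2)[0][0];r=cv2.minAreaRect(cn)
        h=cv2.approxPolyDP(cv2.convexHull(cn),8,True).reshape(-1,2);print(n,'mat',h.tolist(),plane(c,h,.003)[:,:2].tolist())
    red=((hsv[...,0]<6)|(hsv[...,0]>174))&(hsv[...,1]>180)&(hsv[...,2]>150)
    print('red',[(x[0].tolist(),x[1][4]) for x in blobs(red,15,400)])
E
```

```text
[[-0.     1.    -0.001]
 [ 1.     0.    -0.   ]
 [-0.    -0.001 -1.   ]]
w [[0.48056846869949077, -0.05200784227714372], [0.5865176279147948, -0.053365839665255654], [0.5865439516250125, 0.04991334406475545], [0.48188655078424536, 0.05231481984736064]]
c [[0.4244227305852575, -0.2704768941054889], [0.5694457647101978, -0.2778052163821897], [0.5613730277552128, -0.39061760746098595]]
knob [[0.6906307856670778, 0.003783670011352269]]
bask [[0.2717591391253251, 0.3371563399180766], [0.5170993300747022, 0.26047748673074067]]
bottle [[0.702985847525517, -0.3214652874838291]]
jar [[0.7145837806695083, 0.29605218001318945]]
yel [[0.3515643817177092, -0.007294888574329361], [0.5435938114712593, -0.5588464290169436]]
w [[0.47452988320194195, 0.05096831406135993], [0.4756792207650818, -0.05345570441625713], [0.578180638673703, -0.05567446686575561], [0.5762831146825195, 0.047705070792198656]]
c [[0.41939805782508516, -0.2723987775405712], [0.5571948096447277, -0.38869284999643294], [0.5676356551189662, -0.2825156666617712]]
knob [[0.7148580301581018, 0.002641935969221576]]
yel [[0.33873686670765174, -0.01223838250651954], [0.5336759781281813, -0.5591654576934545]]
scene mat [[213, 242], [259, 270], [204, 324], [140, 278]] [[0.4122112485085555, -0.20790217840376757], [0.6014986340992896, -0.2197006385366752], [0.6144621366488527, -0.4604509159514095], [0.35719319276747563, -0.44660870105749473]]
red []
side mat [[349, 317], [259, 351], [226, 288], [312, 265]] [[0.6117682915473444, -0.46270185410172804], [0.34746156355375063, -0.4465753103250846], [0.3612171334477691, -0.20659159039804442], [0.6246667909210679, -0.24388857744266246]]
red [([297.5, 187.5], np.int32(20))]
```

```bash
python3 - <<'E'
from h import *
np.set_printoptions(precision=3,suppress=True)
R=down(np.pi/2); ims=[]
for n,p in(("bask",[.52,.17,.30]),("bed",[.53,-.03,.30]),("mat",[.5,-.33,.30])):
    movep(p,R); c=grab("wrist"); c.pop('T_tool_cam'); np.save(f"{n}.npy",c,allow_pickle=True); ims.append(c['frame'])
    print(n,state()['t'],c['o'],c['fx'])
cv2.imwrite("pics/w1.png",cv2.resize(np.vstack([np.hstack(ims[:2]),np.hstack([ims[2],ims[2]*0])]),(800,600)))
E
```

```text
bask 1.1833 [0.52  0.244 0.464] 358.78397198266856
bed 2.05 [0.529 0.046 0.464] 358.78397198266856
mat 3.2583 [ 0.5   -0.252  0.464] 358.78397198266856
```

View pics/w1.png

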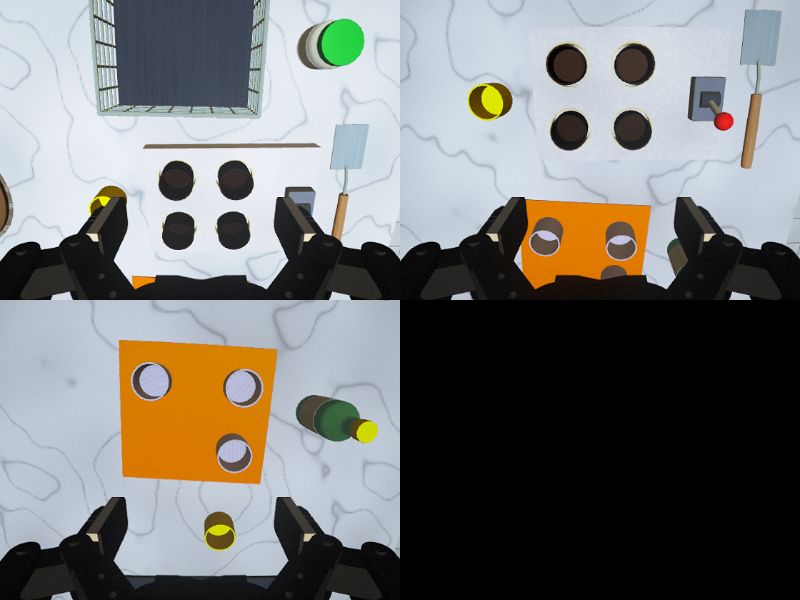

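The wrist view (half-scale tiles) shows bed moulds clear and dark, all four pockets taken, lever knob leaning −y (724,121), three bright clean moulds on the mat (152,380; 242,387; 235,452), and yellow cups off mat and bed at (490,100) and (219,530), which are not part of the job.

```bash
python3 - <<'E'
from h import *
np.set_printoptions(precision=4,suppress=True)
L=lambda n:np.load(n+".npy",allow_pickle=True).item()
c=L("bask"); s=1.4
k=np.array([[116,105],[248,107],[97,113],[260,116]])*s
print("floor",plane(c,k[:2],.004)[:,:2].tolist(),"rim",plane(c,k[2:],.1)[:,:2].tolist())
c=L("bed");g=cv2.cvtColor(c['frame'],cv2.COLOR_BGR2GRAY)
m=g<80;m[230:]=0;m[:, :180]=0;m[:,370:]=0
for ce,st,mm in blobs(m,500,9000):
    print("worn",ce,st,plane(c,ce,.05)[0,:2], plane(c,ce,.06)[0,:2])
hs=cv2.cvtColor(c['frame'],cv2.COLOR_BGR2HSV)
red=((hs[...,0]<6)|(hs[...,0]>174))&(hs[...,1]>180)&(hs[...,2]>100)
a=grab("side");b=grab("scene")
pk=[x[0] for x in blobs(red,100,2000)];print(pk)
for z in(.06,.08,.1,.12): print("knob",z,plane(c,pk[0],z)[0],project(a,plane(c,pk[0],z)),project(b,plane(c,pk[0],z)))
c=L("mat");hs=cv2.cvtColor(c['frame'],cv2.COLOR_BGR2HSV)
o=((hs[...,0]>6)&(hs[...,0]<20)&(hs[...,1]>200)).astype(np.uint8)
cn=max(cv2.findContours(o,0,2)[0],key=cv2.contourArea);f=np.zeros_like(o);cv2.fillConvexPoly(f,cv2.convexHull(cn),1)
for ce,st,mm in blobs((f>0)&(o==0),800,9000): print("clean",ce,st,plane(c,ce,.045)[0,:2])
E
```

```text
floor [[0.36794521521551726, 0.18767954544922827], [0.6047594757845742, 0.18328235696608808]] rim [[0.37081892737230926, 0.18838475332233823], [0.6049725237830146, 0.18324835673086684]]
worn [232.3262  90.4573] [ 205   61   57   58 2517] [0.4758 0.0574] [0.4771 0.0572]
worn [328.1998  89.6623] [ 300   61   57   59 2517] [0.5815 0.0582] [0.5802 0.058 ]
worn [236.9845 182.498 ] [ 211  155   52   56 2259] [ 0.4775 -0.0465] [ 0.4787 -0.0442]
worn [325.0022 181.9911] [ 300  155   52   55 2254] [ 0.5813 -0.0459] [ 0.5801 -0.0436]
[array([453.3655, 169.6113])]
knob 0.06 [ 0.7289 -0.0285  0.06  ] [[306.3537 200.2086]] [[333.4651 238.293 ]]
knob 0.08 [ 0.719  -0.0248  0.08  ] [[303.2711 195.6251]] [[331.7683 231.0531]]
knob 0.1 [ 0.7091 -0.0211  0.1   ] [[300.1392 190.9692]] [[330.0625 223.7694]]
knob 0.12 [ 0.6992 -0.0174  0.12  ] [[296.9568 186.2394]] [[328.3476 216.4408]]
clean [211.0248 113.3504] [ 183   87   58   55 2497] [ 0.4211 -0.2657]
clean [340.4198 122.535 ] [ 312   96   57   55 2456] [ 0.5685 -0.2756]
clean [326.7842 214.6262] [ 302  186   52   57 2266] [ 0.5572 -0.3861]
```

```bash
cat >> h.py <<'E'
R0=down(np.pi/2)
def pick(x,y,z,up=.2,R=R0):
    movep([x,y,up],R); command_gripper(1.0)
    hit=move_l([x,y,z],max_speed=.15,until_force=15)
    command_gripper(0.0); s=state(); move_l([x,y,up],max_speed=.25)
    print("pick",round(x,3),round(y,3),"hit",hit,"w",round(s['gripper_width'],3),round(state()['gripper_width'],3),"f",state()['grasp_force'],"t",round(state()['t'],1))
E
python3 - <<'E'
from h import *
pick(.4775,.055,.052)
c=grab("wrist");cv2.imwrite("pics/p1.png",c['frame'])
E
```

```text
pick 0.477 0.055 hit False w 0.006 0.001 f 0.0 t 7.7
```

View pics/p1.png

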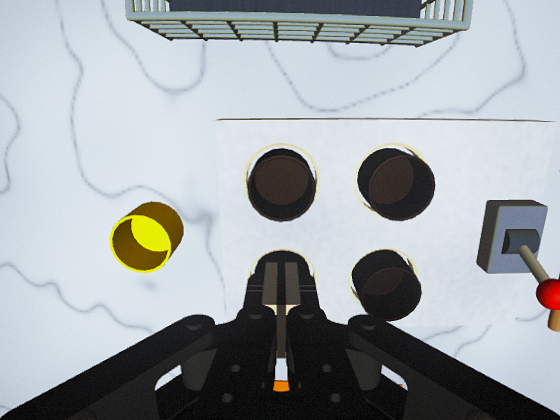

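```bash
python3 - <<'E'
from h import *
x,y=.4775,.055
command_gripper(1.0);move_l([x,y,.046],until_force=15)
for w in(.8,.72,.68,.6):
    command_gripper(w);s=state();print(w,s['gripper_width'],s['grasp_force'],s['ft_force'],s['eef_pos'])
    if w==.72 or w==.6: cv2.imwrite(f"pics/g{w}.png",grab("wrist")['frame'])
E
python3 -c "
import cv2,numpy as np
cv2.imwrite('pics/g.png',cv2.resize(np.hstack([cv2.imread('pics/g%s.png'%w) for w in('0.72','0.6')]),(800,300)))"
```

```text
0.8 0.7985712348778327 0.0 [-0.11840291 -0.1082167  -0.4537656 ] [0.47777424 0.05507291 0.04643153]
0.72 0.7196622647050611 0.0 [-0.49474337  1.14429944  0.03833617] [0.47752059 0.05498313 0.04605198]
0.68 0.6787191934970273 0.0 [0.06294624 0.37354965 0.46126166] [0.47748847 0.05500768 0.0459675 ]
0.6 0.5988712731527542 0.0 [-1.3095487  -0.03068147  1.11415605] [0.47749845 0.05500592 0.04599169]
```

View pics/g.png

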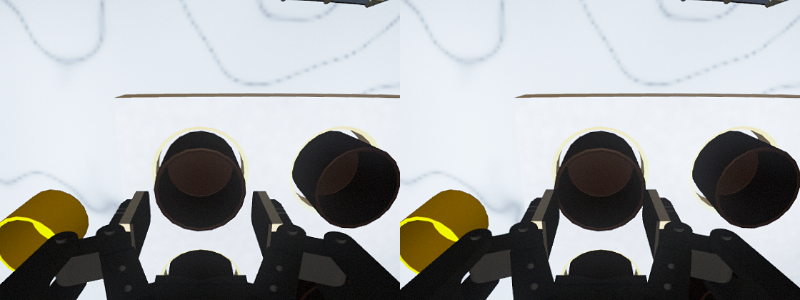

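The pads stand around the mould but don't touch it at 0.6; checking from the fixed cameras, enlarged.

```bash
python3 - <<'E'
from h import *
np.set_printoptions(precision=4,suppress=True)
w=cv2.imread('pics/g0.6.png')[180:400,150:410]
t=[]
for n in("side","scene"):
    c=grab(n);u,v=project(c,state()['eef_pos'])[0].astype(int);print(n,u,v)
    f=c['frame'].copy();f[v,u]=(0,255,255);t.append(cv2.resize(f[v-50:v+50,u-65:u+65],(400,300),interpolation=cv2.INTER_CUBIC))
cv2.imwrite('pics/z.png',np.vstack([np.hstack(t),np.hstack([cv2.resize(w,(400,300)),t[0]*0])]))
E
```

```text
side 225 212
scene 281 198
```

View pics/z.png

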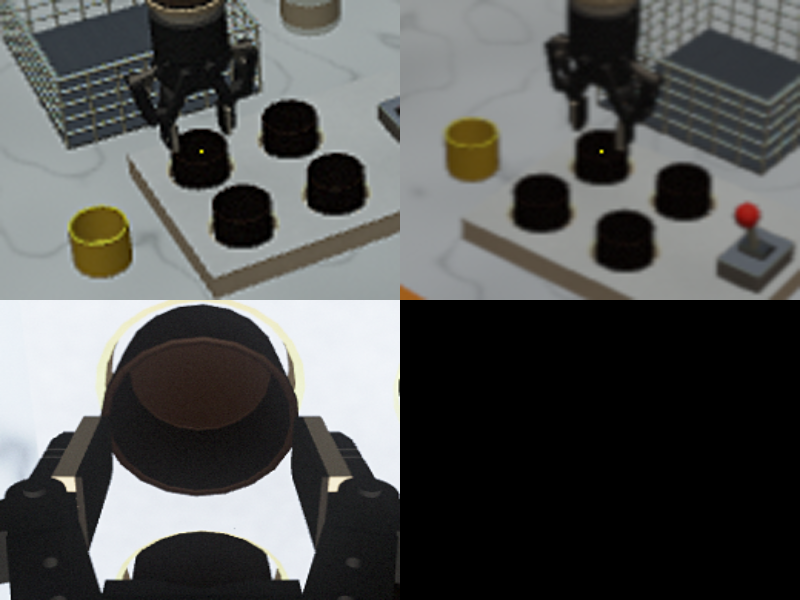

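The fixed views show the pad tips only about at the rim height, though TCP z reads 0.046: the real tips are higher than nose_length says. I'll touch the bare counter to calibrate it.

```bash
python3 - <<'E'
from h import *
move_l([.4775,.055,.2],max_speed=.25)
movep([.5,-.155,.12],R0)
for w in(.0,.65,1.):
    command_gripper(w);move_l([.5,-.155,.05],max_speed=.2)
    h=move_l([.5,-.155,-.04],max_speed=.03,until_force=4);print(w,h,state()['eef_pos'],state()['ft_force'])
    move_l([.5,-.155,.08],max_speed=.2)
print(state()['t'])
E
```

```text
0.0 True [ 0.50001254 -0.15499958 -0.02059533] [-1.82559449 -0.52982959  8.24231035]
0.65 True [ 0.50006177 -0.15500691 -0.02467316] [-1.98842938  0.7294577   7.76477202]
1.0 True [ 0.50006605 -0.15500051 -0.03366415] [-1.82740614  0.98372039  5.84672113]
23.9667
```

Calibration: shut tips are 20.6 mm behind the reported TCP (not 17 mm ahead), so I shift all heights down about 38 mm.

```bash
python3 - <<'E'
from h import *
pick(.4775,.055,.010,up=.16)
print(state()['ft_force'])
cv2.imwrite("pics/p2.png",grab("wrist")['frame'])
E
```

```text
pick 0.477 0.055 hit False w 0.694 0.697 f 64.53964076936245 t 27.4
[ 0.1194192   0.17869818 -2.21000101]
```

View pics/p2.png

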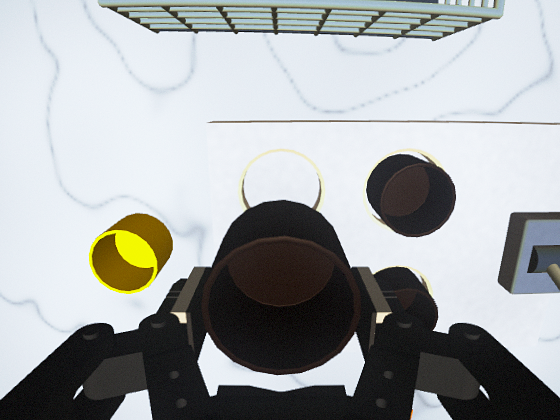

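Held firmly (width 0.694, weight felt), and the emptied pocket is visible at (282,185). I'll drop it and repeat for the other three.

```bash
python3 - <<'E'
from h import *
def drop(x,y):
    movep([x,y,.17],R0); move_l([x,y,.065],max_speed=.2); command_gripper(.95); move_l([x,y,.17],max_speed=.25)
bx,by=.487,.301
drop(bx-.045,by+.045)
for (x,y),(i,j) in zip([(.581,.055),(.478,-.048),(.581,-.048)],[(1,1),(-1,-1),(1,-1)]):
    pick(x,y,.010,up=.16)
    if state()['grasp_force']<5: print("MISSED");break
    drop(bx+.045*i,by+.045*j)
ims=[]
for n,p in(("bask",[.49,.23,.26]),("bed",[.53,-.076,.20]),("mat",[.5,-.38,.26])):
    movep(p,R0);dwell(.3);c=grab("wrist");c.pop('T_tool_cam');np.save(f"{n}.npy",c,allow_pickle=True);ims.append(c['frame'])
cv2.imwrite("pics/w2.png",cv2.resize(np.vstack([np.hstack(ims[:2]),np.hstack([ims[2],grab('side')['frame']])]),(800,600)))
print(state()['t'])
E
```

```text
pick 0.581 0.055 hit False w 0.679 0.676 f 64.1944957897067 t 33.9
pick 0.478 -0.048 hit False w 0.678 0.678 f 64.07441013492644 t 40.6
pick 0.581 -0.048 hit False w 0.674 0.678 f 64.01428665965796 t 47.1
53.8917
```

View pics/w2.png

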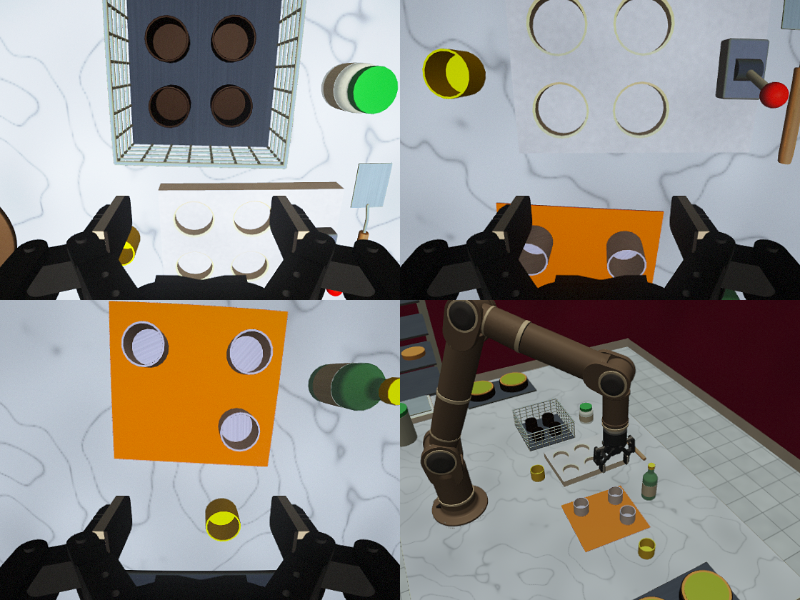

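All four worn moulds stand in the basket (top-left tile), pockets are empty with yellowish rims, and the three clean ones are still on the mat. Next I measure pockets and moulds with the camera directly above each, using the same view geometry so the bias cancels.

```bash
cat >> h.py <<'E'
def circ(P):
    A=np.c_[2*P[:,:2],np.ones(len(P))];s=np.linalg.lstsq(A,(P[:,:2]**2).sum(1),rcond=None)[0]
    return s[0],s[1],np.sqrt(s[2]+s[0]**2+s[1]**2)
def look(x,y,kind,z):
    movep([x,y-.076,.20],R0);dwell(.15);c=grab("wrist")
    hs=cv2.cvtColor(c['frame'],cv2.COLOR_BGR2HSV).astype(int)
    if kind=="pocket": m=(hs[...,0]>18)&(hs[...,0]<40)&(hs[...,1]>35)
    else: m=~((hs[...,0]>6)&(hs[...,0]<20)&(hs[...,1]>200))
    m=m.astype(np.uint8)
    if kind=="pocket": m=cv2.dilate(m,np.ones((3,3)))
    u=project(c,[x,y,z])[0];best=None
    for cn in cv2.findContours(m,cv2.RETR_LIST,cv2.CHAIN_APPROX_NONE)[0]:
        h=cv2.convexHull(cn)
        if not 4000<cv2.contourArea(h)<14000: continue
        P=plane(c,h.reshape(-1,2),z);q=circ(P);d=np.hypot(q[0]-x,q[1]-y)
        if d<.05 and (best is None or q[2]>best[2]): best=q
    return best,c
E
cat > meas.py <<'E'
from h import *
o=[]
for x,y in[(.478,.055),(.581,.055),(.581,-.048),(.478,-.048)]:
    b,c=look(x,y,"pocket",.03);print(b);o.append(c['frame'])
for x,y in[(.421,-.268),(.568,-.278),(.558,-.388)]:
    b,c=look(x,y,"mould",.053);print(b);o.append(c['frame'])
np.save("o.npy",np.array(o));print(state()['t'])
E
python3 meas.py
```

```text
(np.float64(0.4762530853881096), np.float64(0.05761011468498489), np.float64(0.03728329408201667))
(np.float64(0.5812830290601748), np.float64(0.05831086052391177), np.float64(0.03719834511670216))
(np.float64(0.5818792408338894), np.float64(-0.046783029429809), np.float64(0.03729817200108518))
(np.float64(0.4768394623791327), np.float64(-0.04699096580582546), np.float64(0.037121966225210475))
(np.float64(0.4206188741894722), np.float64(-0.2663676783542176), np.float64(0.030029957143859195))
(np.float64(0.5685422061966041), np.float64(-0.2763161863570197), np.float64(0.029999635086803707))
(np.float64(0.5579650649408697), np.float64(-0.3888492085106362), np.float64(0.03000948484251983))
60.2
```

```bash
cat > place.py <<'E'
import sys
from h import *
mx,my,px,py=map(float,sys.argv[1:])
b,_=look(mx,my,"mould",.053);print("seen",np.round(b,4))
x,y=b[:2]
pick(x,y,.003,up=.12)
if state()['grasp_force']<5: sys.exit("MISSED")
movep([px,py,.12],R0);move_l([px,py,.04],max_speed=.2)
h=move_l([px,py,.011],max_speed=.04,until_force=8);z=state()['eef_pos'][2];print("place hit",h,"z",round(z,4),state()['ft_force'])
if z>.018: sys.exit("NOT SEATED, holding")
command_gripper(.95);move_l([px,py,.12],max_speed=.25);print(state()['t'])
E
python3 place.py .5685 -.2763 .5816 .0583
```

```text
seen [ 0.5685 -0.2763  0.03  ]
pick 0.568 -0.276 hit False w 0.677 0.681 f 64.17917758226395 t 63.6
place hit True z 0.0116 [-2.23375608 -0.44762165  5.19310205]
67.0333
```

```bash
python3 place.py .4206 -.2664 .4765 .0578 && python3 place.py .5580 -.3888 .5818 -.0468; python3 - <<'E'
from h import *
ims=[]
for p in([.53,-.076,.24],[.5,-.38,.26]):
    movep(p,R0);dwell(.2);ims.append(grab("wrist")['frame'])
cv2.imwrite("pics/w3.png",cv2.resize(np.vstack([np.hstack(ims),np.hstack([grab('scene')['frame'],grab('side')['frame']])]),(800,600)))
E
```

```text
seen [ 0.4206 -0.2664  0.03  ]
pick 0.421 -0.266 hit False w 0.675 0.673 f 64.11838363856077 t 71.5
place hit True z 0.0113 [-1.58281185 -0.46314035  7.2811036 ]
74.975
seen [ 0.558  -0.3888  0.03  ]
pick 0.558 -0.389 hit False w 0.673 0.675 f 64.10005638716088 t 79.8
place hit True z 0.0115 [-1.09066427  0.39447764  5.82582182]
83.2583
```

View pics/w3.png

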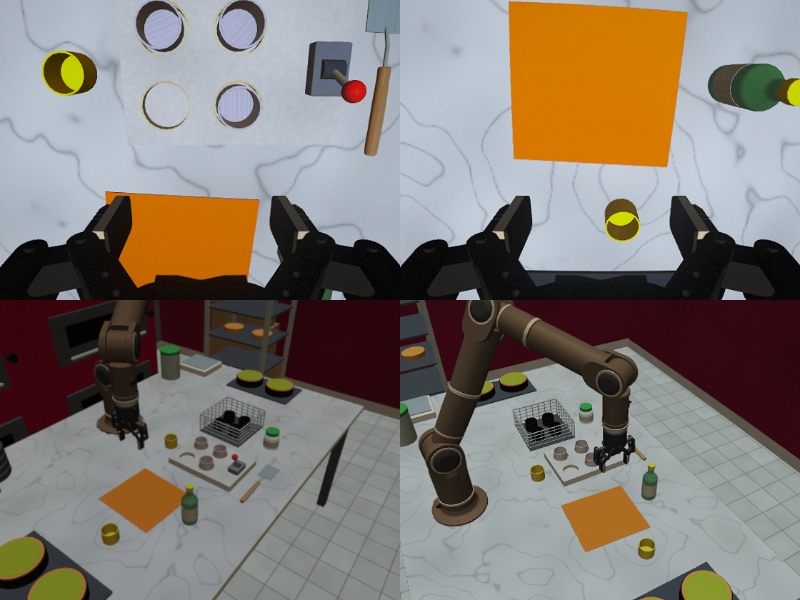

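All three clean moulds sit down in pockets, the mat is empty (so the fourth is absent), and the knob is at half-scale (353,91), still leaning −y. Now the lever.

```bash
python3 - <<'E'
from h import *
x=.703
movep([x,-.08,.16],R0);command_gripper(0.0)
print(move_l([x,-.08,.074],max_speed=.15,until_force=8))
h=move_l([x,.03,.074],max_speed=.06,until_force=15);s=state();print(h,s['eef_pos'],s['ft_force'])
move_l([x,s['eef_pos'][1]-.05,.074]);move_l([x,-.08,.2])
movep([.55,-.1,.24],R0);dwell(.2)
c=grab("wrist");cv2.imwrite("pics/l.png",c['frame'])
hs=cv2.cvtColor(c['frame'],cv2.COLOR_BGR2HSV)
red=((hs[...,0]<6)|(hs[...,0]>174))&(hs[...,1]>180)&(hs[...,2]>100)
for q in blobs(red,100,3000): print("knob",plane(c,q[0],.112))
print(state()['t'])
E
```

```text
False
True [0.70256205 0.01344366 0.07339801] [ 0.833232   -2.21788566  1.09373824]
knob [[0.70201711 0.03773355 0.112     ]]
92.375
```

View pics/l.png

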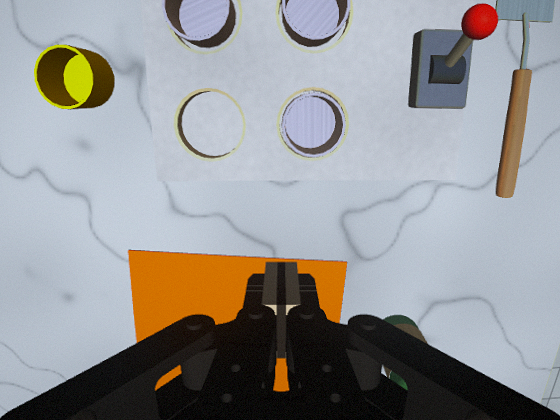

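The knob (480,20) now leans to +y, having moved from y −0.019 to +0.038 before the force stop. The moulds are undisturbed, so I'm handing in.

```bash
python3 -c "
from workcell import *
print(sign_off())"
```

```text
the job is handed in; nothing more can be done
None
```

The job is handed in, at about 92 s of the 208 s allowed: the 4 worn moulds are in the basket, the 3 clean moulds found are seated in pockets, and the red lever was then pushed over until it met its stop; the sign-off returned no verdict.

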